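# Find the crossed prism cover

### The arm

A 7-joint arm with a two-finger parallel gripper is mounted at the origin on the work surface. World frame = base frame: x ahead of the robot, y to its left, z up, the work surface at z = 0. Lengths are in m, angles in rad, forces in N, time in s.
With the tool pointing down it reaches from about 0.4 to 0.875 m from the base axis. Payload 19.3 kg.
Tool frame: the origin (TCP) lies on the centre line of the jaws, within the pads' length; the fingertips stand 14 mm ahead of it and the grasp point (between the pads) lies 5 mm behind it; y points along the fingers, x is the direction in which the jaws open and shut, and the axes are right-handed (so a half turn about y gives the same grasp; the last joint's range is limited). The gripper opens to 85 mm and grips with 20 to 120 N. Pads are 22 mm wide; open, the fingers measure 114 mm over their backs; the gripper's body (76 mm by 85 mm) begins 54 mm behind the grasp point. The pads swing forward as they close: fully open they stand 13 mm farther back than shut.
Start: joints at [1.098, 0.521, -0.036, 1.599, 0.021, 1.021, -0.113], TCP at [0.245, -0.575, 0.245] pointing down, gripper open.
Joint ranges: [-2.91, 2.91], [-0.3, 2.13], [-1.5, 1.42], [0.17, 2.43], [-1.26, 4.41], [0.16, 1.93], [-2.52, 2.52]. Speed limits (rad/s): [1.89, 1.89, 2.39, 2.39, 3.01, 3.01, 3.01].

### API

Orientations are given as [roll, pitch, yaw] about the fixed x, y, z axes, in that order (R = Rz(yaw) Ry(pitch) Rx(roll)).
In Python, from workcell import monitor, grab_frame, workorder gives the robot as it stands.
- The arm moves only by the tool drive_tool, never from a script. Its argument "steps" is one flat list of numbers, 5 for each row, row after row: the finger opening in mm, from 0 to 85.4, then the shift along the world's x, y, z in mm, then the turn about the world's z in degrees. In form: [fingers, tx, ty, tz, twist, fingers, tx, ty, tz, twist, ...]. A call has exactly 5 rows; each row shifts and turns the commanded pose from where the row before left it; what a row does not reach is not made up. A row lasts 1/12 s, in which the tool goes at most 41.7 mm and 7.16 degrees, less where a joint would pass 70% of its speed; a pose out of reach is approached as far as the arm can. A call is refused whole if a number of a shift passes 41.7 or a number of a turn 7.16, either way. A call with a gripper value outside its range is refused whole. The fingers move at their own pace and stop on an object; "grip_force" is the grip in N (left out, the last holds). Time passes only in rows, so rows that do not move let the fingers close, or fill a call up. It gives the time, the measured TCP pose, the force and the opening at its end, in the units of the state.
- monitor.observe(): the state, without advancing time (a new reading comes with each control period).
- grab_frame(name): name is "side" or "top" or "wrist"; returns a dict with "frame" (420x560x3 uint8, red, green, blue), "vertical_fov" (degrees; the focal length in pixels is half the picture's height over the tangent of half this angle, whatever the lens; pixels are square), "cx", "cy" (the principal point, pixels), "xyz" and "orientation" of the camera in the world. Camera axes: x right, y down, z forward; pixel columns grow to the right and rows downward; lengths in m; the calibration is good to about 2 mm. A picture is of the moment at which its call begins. There is no depth.
- workorder.job_done(): hands the job in, once; it reports no verdict.
The state is a dict: "clock": time; "qpos": joint angles; "qd": joint speeds; "joint_efforts": joint torques, N m; "position": TCP position; "tool_rot": TCP orientation; "force": force on the tool from outside, world axes, zero at the start; "moment": the same for the moment, N m; "grip_width": finger opening in m.
Only numpy, scipy, OpenCV 4.12 (cv2) and the standard library are available. Lean on these libraries where they do the work, as an engineer would, in place of code of your own. Each camera call takes 0.05 s, during which the arm holds its last target. There are 200 camera calls.

### The job

Three look-alike prism-housing covers lie outside up among the parts on the tiled bench, and one of them was marked as a reject with a cross painted on its inside. Turn all three over so that they lie inside up ready for new gaskets, and put the one with the cross, also lying flat inside up, in the empty reject tray; leave the other two on the tiles. Do not push the other things on the bench about or knock them over.

Things in the scene. Friction and masses are not known exactly. Their poses are not given: they have to be found in the camera images.
- cover_a_center (a point): look-alike prism-housing cover: blue-grey dished casting 96 long (own x) x 52 wide (own y) x 24 deep, 0.11 kg, starting outside up, rim down. Point: its centre, half-way up. Own z points out of its outside face: up at the start, down once it lies inside up. Long sides straight, full height over the middle 70; same if turned half round.
- cover_b_center (a point): look-alike prism-housing cover: blue-grey dished casting 96 long (own x) x 52 wide (own y) x 24 deep, 0.11 kg, starting outside up, rim down. Point: its centre, half-way up. Own z points out of its outside face: up at the start, down once it lies inside up. Ends upright for only 6 next to the rim, then sloping in to the flat outer plate (70 x 52, 4 thick).
- cover_c_center (a point): look-alike prism-housing cover: blue-grey dished casting 96 long (own x) x 52 wide (own y) x 24 deep, 0.11 kg, starting outside up, rim down. Point: its centre, half-way up. Own z points out of its outside face: up at the start, down once it lies inside up. As its ends slope, a cover stood on its end and let go falls over onto its outside by itself.
- cross (a point): centre of the painted white cross (46 across) on the inside floor of the one crossed cover; it goes with that cover (7.5 from its centre along own +z) and is hidden until that cover is turned over. The other two covers are bare inside.
- tray: open aluminium reject tray, loose, 190 (own x) x 140 (own y) x 28 high, walls and floor 4 thick; origin at the centre of its underside, z up. Empty. It stands at the left or the right side.
- binocular_center (a point): bystander: blue-grey marine binocular lying flat, about 192 long (own x) x 188 wide x 69 high; this point is its centre, 34 above the tiles. It stands on the side opposite the tray.
- hinge_cap: bystander: round brass hinge cover cap, 60 diameter, 17 high; origin at the centre of its underside
- test_lens: bystander: frosted glass test lens, 66 diameter, 13 high, lying flat; origin at the centre of its underside
- eye_guard: bystander: black rubber eyepiece guard, 60 diameter at the foot, 30 high; origin at the centre of its underside
- cell_ring: bystander: round dark steel objective cell ring, 62 diameter, 20 high; origin at the centre of its underside
There are look-alikes about, which are no part of the job. Leave any green look-alike of the part that bears cover_a_center alone.

How it is judged:
At the end, for the whole second after the job is handed in: All three covers lie still, flat (within about 7 degrees) and inside up: the crossed one on the floor of the reject tray (its centre within 70 mm along and 50 mm across of the tray's centre), the two bare ones directly on the tiles, not in the tray; the tray stands level. The robot touches nothing (angle between each of cover_a_center, cover_b_center, cover_c_center's own z axis and vertical above 3.02 rad and linear speed of each of cover_a, cover_b, cover_c below 0.02 m/s and x of cover_c_center in the frame of tray between -0.07 and 0.07 m and y of cover_c_center in the frame of tray between -0.05 and 0.05 m and z of cover_c_center in the frame of tray below 0.024 m and height (world z) of cover_a_center between 0.008 and 0.015 m and not (x of cover_a_center in the frame of tray between -0.095 and 0.095 m and y of cover_a_center in the frame of tray between -0.07 and 0.07 m) and height (world z) of cover_b_center between 0.008 and 0.015 m and not (x of cover_b_center in the frame of tray between -0.095 and 0.095 m and y of cover_b_center in the frame of tray between -0.07 and 0.07 m) and angle between tray's own z axis and vertical below 0.05 rad).
It fails at once if the binocular is shifted more than 30 mm (distance of binocular_center from where it was at the start of the episode above 0.03 m).
It fails at once if the glass test lens is shifted more than 30 mm (distance of test_lens from where it was at the start of the episode above 0.03 m).
It fails at once if the brass cap, the eyepiece guard or the cell ring is shifted more than 30 mm (distance of any of hinge_cap, eye_guard, cell_ring from where it was at the start of the episode above 0.03 m).
It fails at once if one of the small round parts is tipped over (angle between any of hinge_cap, eye_guard, cell_ring, test_lens's own z axis and vertical above 0.5 rad).
It also fails if it takes over 72 s, if anything falls off the work surface, if the arm or the gripper's body presses on something with over 40 N, if the wrist force passes 120 N, or if a joint passes its speed limit or range.

## Working session

There is one attempt and no reset: what is moved stays moved. The work goes in short steps, Python scripts to look and compute and a tool call to move; the robot and the scene stay as the last step left them, time stands still between calls to the robot, and variables do not carry over. Pictures are saved under pics/ and viewed, about 8 in all and at most 12, crops included, and the job is handed in when it is done.

Besides the shell and the picture viewer there is one more tool, called after "Call:" in YAML: its name, and indented under it one key for each argument. drive_tool: Moves the arm, as the interface text tells. Its arguments: {"type":"object","properties":{"steps":{"type":"array"},"grip_force":{"type":"number"}},"required":["steps"]}

```bash
mkdir -p pics; ls; cat > h.py <<'E'
import numpy as np,cv2
from scipy.spatial.transform import Rotation as R
from workcell import monitor,grab_frame,workorder
def grab(n,save=None):
    g=grab_frame(n); 
    if save: cv2.imwrite('pics/'+save,g['frame'][:,:,::-1])
    return g
def rot(g):
    o=np.array(g['orientation'],float)
    return o if o.shape==(3,3) else R.from_euler('xyz',o).as_matrix()
def foc(g): return g['frame'].shape[0]/2/np.tan(np.radians(g['vertical_fov'])/2)
def px2w(g,uv,z):
    uv=np.atleast_2d(uv).astype(float);f=foc(g)
    d=np.c_[(uv[:,0]-g['cx'])/f,(uv[:,1]-g['cy'])/f,np.ones(len(uv))]@rot(g).T
    p=np.array(g['xyz']); return p+d*((z-p[2])/d[:,2])[:,None]
def w2px(g,P):
    c=(np.atleast_2d(P)-np.array(g['xyz']))@rot(g); f=foc(g)
    return np.c_[c[:,0]/c[:,2]*f+g['cx'],c[:,1]/c[:,2]*f+g['cy']]
E
python3 - <<'E'
from h import *
import pickle
G={n:grab(n) for n in('top','side','wrist')}
for n,g in G.items():
    print(n,{k:v for k,v in g.items() if k!='frame'})
pickle.dump(G,open('g0.pkl','wb'))
cv2.imwrite('pics/top0.png',cv2.resize(G['top']['frame'],(800,600),interpolation=2)[:,:,::-1])
cv2.imwrite('pics/side0.png',G['side']['frame'][:,:,::-1])
print(monitor.observe())
E
```

```text
pics
top {'vertical_fov': 46.83486988282633, 'cx': 277.2666117480913, 'cy': 205.41207048012382, 'xyz': array([ 0.26875929, -0.01588317,  1.36520135]), 'orientation': array([-2.93937065e+00,  2.01138248e-03, -1.52357330e+00])}
side {'vertical_fov': 47.609041546794536, 'cx': 268.3745675226745, 'cy': 216.13865160807748, 'xyz': array([0.05484713, 0.75479706, 0.9326146 ]), 'orientation': array([-2.33542555,  0.01718693, -2.60537193])}
wrist {'vertical_fov': 58.21436848708557, 'cx': 282.0145726715371, 'cy': 209.51300176923155, 'xyz': array([ 0.31926026, -0.54356725,  0.37346994]), 'orientation': array([ 2.82536851e+00,  7.01329270e-05, -1.16874846e+00])}
{'clock': 0.15, 'qpos': array([ 1.09782296,  0.52184038, -0.03629138,  1.59985604,  0.02114625,
        1.02114491, -0.11279925]), 'qd': array([-0.00117833, -0.00086274,  0.00176727, -0.00041097, -0.00062879,
       -0.00022448,  0.00017789]), 'joint_efforts': array([ 3.02180859e-03, -9.27381492e+01,  1.98123537e+00, -3.70054364e+01,
        1.79551682e-02,  6.27514804e-03, -4.02125795e-05]), 'position': array([ 0.24485246, -0.57477398,  0.24488875]), 'tool_rot': array([-1.57082818e+00,  8.65583752e-04, -1.16809428e+00]), 'force': array([0.74813885, 0.35743124, 0.03400987]), 'moment': array([-0.03590604,  0.01959917, -0.02090942]), 'grip_width': 0.08553136553408146}
```

View pics/top0.png

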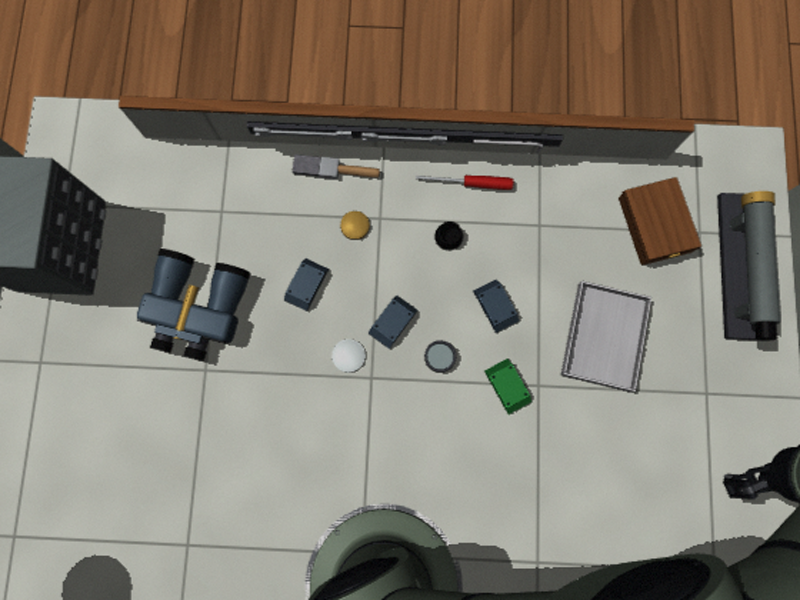

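View pics/side0.png

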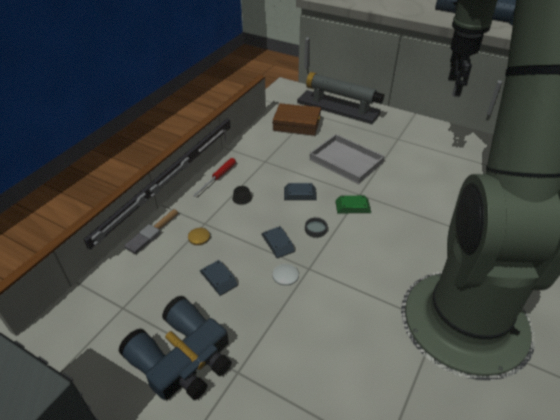

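```bash
cat >> h.py <<'E'
def hsv(g): return cv2.cvtColor(g['frame'],cv2.COLOR_RGB2HSV)
def blobs(m,amin=150):
    m=cv2.morphologyEx(m.astype(np.uint8)*255,cv2.MORPH_OPEN,np.ones((3,3)))
    cs,_=cv2.findContours(m,cv2.RETR_EXTERNAL,cv2.CHAIN_APPROX_NONE)
    return [c[:,0,:] for c in cs if cv2.contourArea(c)>amin]
def covers(g,z=0.012,roi=None):
    h=hsv(g); m=(h[...,0]>95)&(h[...,0]<130)&(h[...,1]>60)&(h[...,2]>30)
    if roi: k=np.zeros_like(m);k[roi[1]:roi[3],roi[0]:roi[2]]=1;m&=k
    out=[]
    for c in blobs(m):
        w=px2w(g,c,z)[:,:2]*1000
        (x,y),(a,b),t=cv2.minAreaRect(w.astype(np.float32))
        if a<b: a,b,t=b,a,t+90
        out.append((round(x),round(y),round(a),round(b),round((t+90)%180-90,1),c.mean(0).round()))
    return out
E
python3 - <<'E'
from h import *
import pickle
G=pickle.load(open('g0.pkl','rb'))
for z in (0.012,): 
    for o in covers(G['top'],z): print(o)
print(px2w(G['top'],np.array([[582,285],[651,298],[636,391],[562,377],[355,225],[449,236],[348,355],[441,357],[508,386]])*.7,0.015).round(3)[:,:2])
g=G['top'];h=hsv(g)
for (u,v) in [(215,200),(276,225),(348,214)]: print(h[v-6:v+8:6,u])
E
```

```text
(490, 5, 92, 51, -33.6, array([275., 224.]))
(532, -200, 92, 55, 29.5, array([347., 213.]))
(508, 355, 136, 72, -11.2, array([153., 214.]))
(558, 184, 92, 52, -21.7, array([214., 199.]))
(551, 458, 101, 61, 0.0, array([116., 196.]))
[[ 0.58  -0.37 ]
 [ 0.56  -0.506]
 [ 0.375 -0.472]
 [ 0.395 -0.33 ]
 [ 0.683  0.09 ]
 [ 0.669 -0.101]
 [ 0.418  0.088]
 [ 0.423 -0.094]
 [ 0.373 -0.225]]
[[105  72  92]
 [103  68  94]
 [102  63  93]]
[[106  73  84]
 [104  77  86]
 [105  76  87]]
[[103  82  78]
 [102  77  83]
 [105  78  78]]
```

Call:
drive_tool:
  steps: [85,22,30,0,3.2,85,22,30,0,3.2,85,22,30,0,0,85,22,30,0,0,85,22,30,0,0]
  grip_force: 20

```text
clock: 0.57
position: [0.3556, -0.4234, 0.2452]
tool_rot: [-1.571, 0.0, -1.057]
force: [1.3, -0.2, -0.1]
grip_width: 0.0847
```

Call:
drive_tool:
  steps: [85,22,30,0,0,85,22,30,0,0,85,22,30,0,0,85,22,30,-20,0,85,22,30,-20,0]

```text
clock: 0.98
position: [0.4656, -0.2744, 0.2061]
tool_rot: [-1.57, -0.002, -1.057]
force: [1.1, -2.6, -0.1]
grip_width: 0.0848
```

Call:
drive_tool:
  steps: [85,20,30,-20,0,85,20,30,-20,0,85,0,0,-20,0,85,0,0,0,0,85,0,0,0,0]

```text
clock: 1.4
position: [0.5038, -0.2158, 0.1453]
tool_rot: [-1.572, 0.001, -1.056]
force: [-0.5, -1.1, 0.4]
grip_width: 0.085
```

```bash
python3 - <<'E'
from h import *
g=grab('wrist'); o=monitor.observe(); print(o['clock'],o['position'],np.degrees(o['tool_rot']))
for c in covers(g): print(c)
cv2.imwrite('pics/w1.png',g['frame'][:,:,::-1])
E
```

```text
1.45 [ 0.50408617 -0.21657677  0.14630593] [-9.00310119e+01 -4.90729796e-03 -6.05737538e+01]
(537, -198, 92, 53, 29.5, array([283., 145.]))
(516, -14, 50, 42, -38.6, array([21., 40.]))
```

View pics/w1.png

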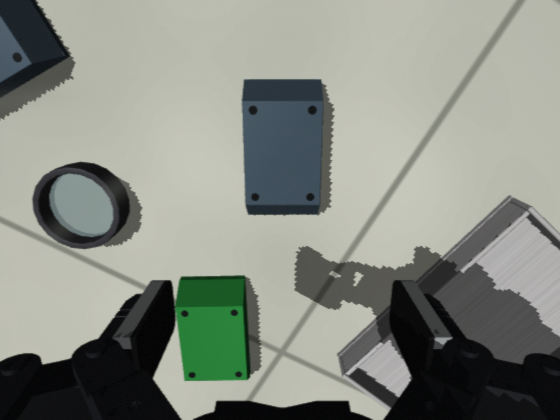

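Call:
drive_tool:
  steps: [85,7,3,-30,0,85,0,0,-30,0,85,0,0,-30,0,85,0,0,-20,0,85,0,0,-11,0]

```text
clock: 1.87
position: [0.5106, -0.214, 0.0239]
tool_rot: [-1.572, 0.0, -1.058]
force: [0.4, 0.2, -0.6]
grip_width: 0.0848
```

Call:
drive_tool:
  steps: [45,0,0,0,0,45,0,0,0,0,45,0,0,0,0,45,0,0,0,0,45,0,0,0,0]

```text
clock: 2.28
position: [0.5121, -0.2135, 0.0266]
tool_rot: [-1.569, -0.002, -1.057]
force: [-2.4, -0.5, 10.1]
grip_width: 0.0513
```

Call:
drive_tool:
  steps: [45,0,0,10,0,45,0,0,20,0,45,0,0,30,0,45,0,0,30,0,45,0,0,20,0]

```text
clock: 2.7
position: [0.5121, -0.2131, 0.1389]
tool_rot: [-1.569, -0.002, -1.057]
force: [1.0, 0.4, -1.3]
grip_width: 0.0512
```

```bash
python3 - <<'E'
from h import *
o=monitor.observe(); print(o['clock'],o['position'],o['grip_width'],o['force'])
g=grab('side'); c=w2px(g,o['position'])[0].astype(int); print(c)
f=g['frame'][max(0,c[1]-90):c[1]+90,max(0,c[0]-100):c[0]+100]
w=grab('wrist')['frame']
cv2.imwrite('pics/p2.png',np.hstack([cv2.resize(f,(400,300)),cv2.resize(w,(400,300))])[:,:,::-1])
E
```

```text
2.7 [ 0.51207165 -0.21308965  0.13885196] 0.051231449652186255 [ 0.95669222  0.37298729 -1.30307057]
[309 156]
```

View pics/p2.png

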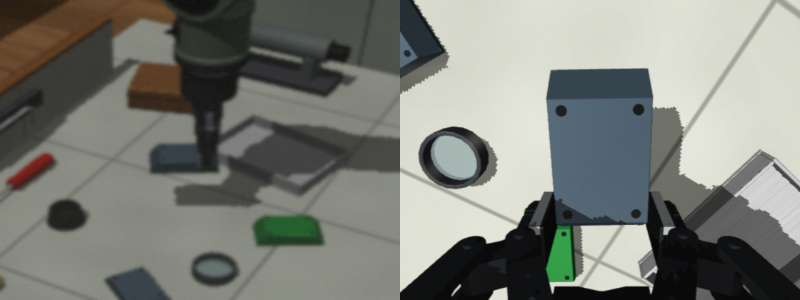

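Call:
drive_tool:
  steps: [50.5,0,0,-15,0,51,0,0,-15,0,51,0,0,-5,0,51,0,0,0,0,51.2,0,0,0,0]

```text
clock: 3.22
position: [0.5114, -0.2128, 0.1002]
tool_rot: [-1.571, 0.0, -1.056]
force: [0.5, 0.5, -0.7]
grip_width: 0.0515
```

```bash
python3 - <<'E'
from h import *
o=monitor.observe(); print(o['clock'],o['position'],o['grip_width'],o['force'],o['moment'])
g=grab('wrist'); h=hsv(g); m=(h[...,0]>95)&(h[...,0]<130)&(h[...,1]>60)&(h[...,2]>30); m[:, :150]=0
for c in blobs(m): print(cv2.boundingRect(c))
E
```

```text
3.2167 [ 0.51137652 -0.21277368  0.10019115] 0.05153951423654904 [ 0.51520663  0.46156702 -0.67995447] [-0.01624276  0.04820411  0.01285255]
(206, 96, 147, 220)
```

Call:
drive_tool:
  steps: [51.4,0,0,0,0,51.4,0,0,0,0,51.6,0,0,0,0,51.6,0,0,0,0,51.6,0,0,0,0]

```text
clock: 3.68
position: [0.5114, -0.2128, 0.1]
tool_rot: [-1.571, -0.0, -1.056]
force: [-0.4, 0.8, -1.8]
grip_width: 0.0516
```

```bash
cat > q.py <<'E'
from h import *
o=monitor.observe(); print(o['clock'],o['position'],o['grip_width'],o['force'],o['moment'])
g=grab('wrist'); h=hsv(g); m=(h[...,0]>95)&(h[...,0]<130)&(h[...,1]>60)&(h[...,2]>30); m[:, :150]=0
for c in blobs(m): print(cv2.boundingRect(c))
E
python3 q.py
```

```text
3.6833 [ 0.51144846 -0.21283724  0.10000421] 0.05157707847048293 [-0.39722593  0.83374277 -1.77140662] [-0.00505355  0.06102541 -0.01879557]
(206, 97, 147, 220)
```

Call:
drive_tool:
  steps: [51.8,0,0,0,0,51.8,0,0,0,0,51.8,0,0,0,0,51.9,0,0,0,0,51.9,0,0,0,0]

```text
clock: 4.15
position: [0.5114, -0.2128, 0.0998]
tool_rot: [-1.571, -0.0, -1.056]
force: [0.1, 0.1, -1.0]
grip_width: 0.052
```

```bash
python3 q.py
```

```text
4.15 [ 0.5114403  -0.21276006  0.09983454] 0.052042437977001234 [ 0.13517902  0.08516879 -1.02395183] [ 0.03127585 -0.12328074  0.01357181]
(218, 145, 130, 197)
```

Call:
drive_tool:
  steps: [52,0,0,0,0,52,0,0,0,0,52,0,0,0,0,52,0,0,0,0,52,0,0,0,0]

```text
clock: 4.62
position: [0.5114, -0.2128, 0.0999]
tool_rot: [-1.571, -0.0, -1.056]
force: [0.8, -0.1, 1.1]
grip_width: 0.0518
```

```bash
python3 q.py
```

```text
4.6167 [ 0.51141194 -0.21282949  0.09987764] 0.051775261280134786 [ 0.76055016 -0.05800912  1.12679397] [ 0.07693022 -0.03156214  0.01870173]
(233, 72, 99, 172)
```

```bash
cat > v.py <<'E'
from h import *
import sys
o=monitor.observe()
g=grab('side'); c=w2px(g,o['position'])[0].astype(int)
y0=max(0,c[1]-70);x0=max(0,c[0]-100)
f=g['frame'][y0:y0+150,x0:x0+200]
w=grab('wrist')['frame']
cv2.imwrite('pics/'+sys.argv[1],np.hstack([cv2.resize(f,(400,300)),cv2.resize(w,(400,300))])[:,:,::-1])
E
python3 v.py p3.png
```

```text
(no output)
```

View pics/p3.png

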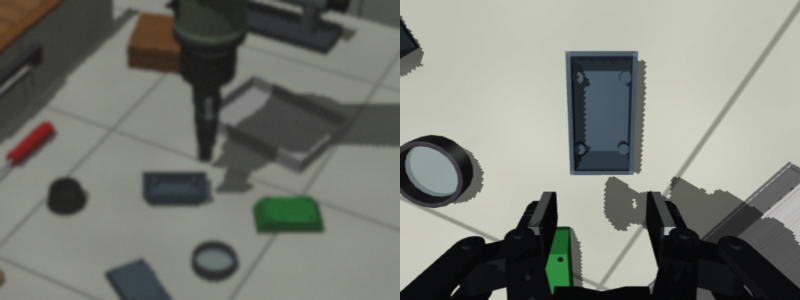

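Call:
drive_tool:
  steps: [60,0,0,30,-7,85,-6,30,15,-7,85,-6,30,0,-7,85,-6,30,0,-7,85,-6,30,0,-7]

```text
clock: 5.18
position: [0.487, -0.0917, 0.1452]
tool_rot: [-1.57, 0.0, -1.674]
force: [0.8, 0.1, -0.9]
grip_width: 0.085
```

Call:
drive_tool:
  steps: [85,-6,30,0,-7,85,-6,30,0,-7,85,-6,30,0,-7,85,-4,25,0,-7,85,0,0,0,0]

```text
clock: 5.6
position: [0.4647, 0.0274, 0.1448]
tool_rot: [-1.572, 0.001, -2.159]
force: [0.5, 0.3, 0.3]
grip_width: 0.085
```

```bash
cat > m.py <<'E'
from h import *
g=grab('wrist'); o=monitor.observe(); print(o['clock'],o['position'].round(4)*1000,np.degrees(o['tool_rot']).round(1),'j7',o['qpos'].round(2))
for c in covers(g): print(c)
E
python3 m.py
```

```text
5.65 [465.1  24.9 144.9] [ -90.     0.  -123.3] j7 [-0.28  0.43  0.13  2.1  -0.09  0.61 -2.24]
(526, 202, 55, 7, 67.1, array([ 49., 261.]))
(597, 159, 37, 14, 67.6, array([ 20., 152.]))
(496, 5, 92, 53, -33.8, array([285., 146.]))
```

Call:
drive_tool:
  steps: [85,6,-3,-30,0,85,0,0,-30,0,85,0,0,-30,0,85,0,0,-20,0,85,0,0,-10,0]

```text
clock: 6.07
position: [0.4705, 0.018, 0.0226]
tool_rot: [-1.573, -0.002, -2.155]
force: [-1.0, -0.2, -0.3]
grip_width: 0.0851
```

Call:
drive_tool:
  steps: [45,0,0,0,0,45,0,0,0,0,45,0,0,0,0,45,0,0,0,0,45,0,0,0,0]

```text
clock: 6.48
position: [0.4721, 0.0191, 0.026]
tool_rot: [-1.569, 0.001, -2.156]
force: [-1.7, -0.9, 10.9]
grip_width: 0.0514
```

Call:
drive_tool:
  steps: [45,0,0,10,0,45,0,0,20,0,45,0,0,25,0,48,0,0,15,0,50,0,0,5,0]

```text
clock: 6.9
position: [0.4724, 0.0194, 0.1028]
tool_rot: [-1.568, 0.003, -2.156]
force: [1.3, -0.6, -1.2]
grip_width: 0.0516
```

Call:
drive_tool:
  steps: [51.4,0,0,0,0,51.6,0,0,0,0,51.8,0,0,0,0,51.9,0,0,0,0,51.9,0,0,0,0]

```text
clock: 7.32
position: [0.471, 0.0191, 0.0991]
tool_rot: [-1.572, -0.001, -2.156]
force: [0.6, -0.4, -0.8]
grip_width: 0.0519
```

```bash
python3 q.py
```

```text
7.3167 [0.47098472 0.01911824 0.09912131] 0.051905284990334956 [ 0.56931037 -0.43958996 -0.84206274] [ 0.0126739   0.01139244 -0.03893738]
(217, 135, 131, 208)
```

Swinging as before; let it go on the same way.

Call:
drive_tool:
  steps: [51.9,0,0,0,0,52,0,0,0,0,52,0,0,0,0,52,0,0,0,0,52,0,0,0,0]

```text
clock: 7.78
position: [0.4714, 0.0192, 0.0999]
tool_rot: [-1.571, 0.0, -2.156]
force: [-0.3, -0.2, -0.1]
grip_width: 0.0524
```

```bash
python3 q.py; python3 v.py p4.png
```

```text
7.7833 [0.47141093 0.01922645 0.09987271] 0.05235233014303216 [-0.25524601 -0.24308798 -0.07143458] [ 0.02722333 -0.01685415  0.04102515]
(236, 114, 96, 163)
```

View pics/p4.png

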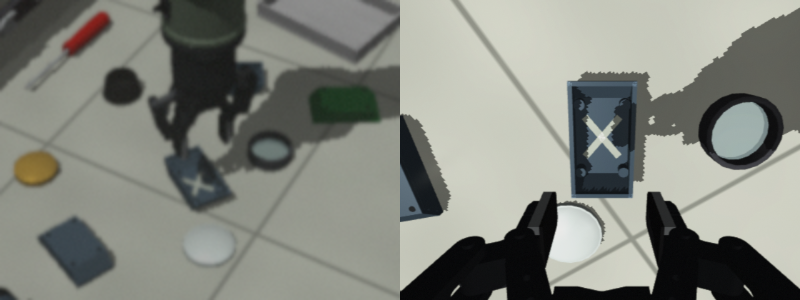

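Call:
drive_tool:
  steps: [70,0,0,30,0,85,10,29,15,6,85,10,29,0,6,85,10,29,0,0,85,10,29,0,0]

```text
clock: 8.35
position: [0.5118, 0.1366, 0.1453]
tool_rot: [-1.57, 0.001, -1.946]
force: [0.3, -0.4, -0.6]
grip_width: 0.0851
```

Call:
drive_tool:
  steps: [85,10,29,0,0,85,11,31,0,0,85,0,0,0,0,85,0,0,0,0,85,0,0,0,0]

```text
clock: 8.77
position: [0.5321, 0.1947, 0.1446]
tool_rot: [-1.571, -0.001, -1.947]
force: [0.1, -0.3, 0.0]
grip_width: 0.0851
```

```bash
python3 m.py
```

```text
8.8167 [532.2 194.3 144.8] [ -90.    -0.  -111.6] j7 [-0.51  0.56  0.08  1.85 -0.06  0.74 -2.35]
(422, 352, 27, 9, -11.8, array([160., 381.]))
(477, 419, 29, 10, 77.8, array([ 56., 356.]))
(517, 358, 82, 81, -5.3, array([ 87., 283.]))
(487, 26, 109, 45, -8.7, array([539., 180.]))
(564, 183, 92, 53, -22.9, array([281., 152.]))
```

Call:
drive_tool:
  steps: [85,4,0,-30,-0.8,85,0,0,-30,0,85,0,0,-30,0,85,0,0,-20,0,85,0,0,-10,0]

```text
clock: 9.23
position: [0.5352, 0.1936, 0.0225]
tool_rot: [-1.573, -0.002, -1.962]
force: [0.1, -0.3, 0.8]
grip_width: 0.0851
```

Call:
drive_tool:
  steps: [45,0,0,0,0,45,0,0,0,0,45,0,0,0,0,45,0,0,0,0,45,0,0,0,0]

```text
clock: 9.65
position: [0.5372, 0.1953, 0.0264]
tool_rot: [-1.569, 0.001, -1.961]
force: [-1.6, -1.6, 10.1]
grip_width: 0.0515
```

Call:
drive_tool:
  steps: [45,0,0,10,0,45,0,0,20,0,45,0,0,25,0,48,0,0,15,0,50,0,0,5,0]

```text
clock: 10.07
position: [0.5376, 0.1957, 0.1033]
tool_rot: [-1.568, 0.003, -1.961]
force: [1.4, 0.8, -1.5]
grip_width: 0.0513
```

Call:
drive_tool:
  steps: [51.4,0,0,0,0,51.6,0,0,0,0,51.8,0,0,0,0,51.9,0,0,0,0,51.9,0,0,0,0]

```text
clock: 10.48
position: [0.536, 0.1951, 0.0991]
tool_rot: [-1.572, -0.001, -1.96]
force: [0.1, -0.0, 0.2]
grip_width: 0.0516
```

```bash
python3 q.py
```

```text
10.4833 [0.53602281 0.19505614 0.09907456] 0.05162677547555638 [ 0.07060861 -0.03508567  0.15809775] [ 0.01240846 -0.02108708 -0.02102129]
(537, 226, 23, 34)
(215, 108, 136, 218)
```

Call:
drive_tool:
  steps: [51.9,0,0,0,0,52,0,0,0,0,52,0,0,0,0,52,0,0,0,0,52,0,0,0,0]

```text
clock: 10.95
position: [0.5364, 0.1952, 0.0999]
tool_rot: [-1.571, 0.0, -1.96]
force: [-0.1, -0.4, -0.1]
grip_width: 0.0518
```

```bash
python3 q.py
```

```text
10.95 [0.53638249 0.19523091 0.09985623] 0.051752856027967385 [-0.13546529 -0.41511862 -0.07903052] [ 0.01652253  0.05828226 -0.02008061]
(537, 231, 23, 29)
(239, 195, 88, 133)
```

Call:
drive_tool:
  steps: [52,0,0,0,0,52.1,0,0,0,0,52.1,0,0,0,0,52.1,0,0,0,0,52.2,0,0,0,0]

```text
clock: 11.42
position: [0.5364, 0.1952, 0.0999]
tool_rot: [-1.571, 0.0, -1.96]
force: [-0.2, 0.4, 0.4]
grip_width: 0.0521
```

```bash
python3 q.py; python3 v.py p5.png
```

```text
11.4167 [0.53640341 0.19522582 0.09986527] 0.05214248620309442 [-0.24872264  0.36531411  0.40018924] [ 0.0390518  -0.01325824  0.09103098]
(537, 228, 23, 32)
(239, 195, 88, 133)
```

View pics/p5.png

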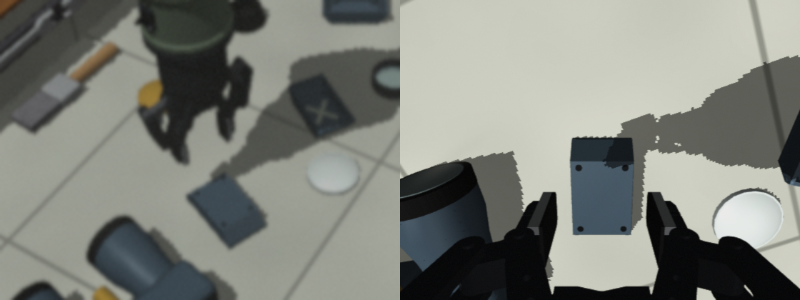

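Call:
drive_tool:
  steps: [80,0,0,25,0,85,0,0,20,0,85,0,0,0,0,85,0,0,0,0,85,0,0,0,0]

```text
clock: 11.98
position: [0.5361, 0.1952, 0.1444]
tool_rot: [-1.571, -0.0, -1.96]
force: [-0.2, 0.1, -0.8]
grip_width: 0.0855
```

```bash
python3 m.py
```

```text
12.0333 [536.  195.1 144.1] [ -90.    -0.  -112.3] j7 [-0.51  0.57  0.08  1.84 -0.06  0.74 -2.35]
(425, 353, 37, 11, -12.4, array([163., 384.]))
(520, 358, 79, 73, 84.9, array([ 91., 288.]))
(511, 206, 92, 53, -22.4, array([282., 234.]))
(487, 27, 106, 44, -9.5, array([538., 188.]))
```

Call:
drive_tool:
  steps: [85,-27,11,0,0,85,-27,11,-30,0,85,0,0,-30,0,85,0,0,-35,0,85,0,0,-26,0]

```text
clock: 12.45
position: [0.4812, 0.2171, 0.0213]
tool_rot: [-1.572, -0.001, -1.959]
force: [-0.1, -0.9, -0.9]
grip_width: 0.0852
```

Call:
drive_tool:
  steps: [45,0,0,0,0,45,0,0,0,0,45,0,0,0,0,45,0,0,0,0,45,0,0,0,0]

```text
clock: 12.87
position: [0.4832, 0.2175, 0.0254]
tool_rot: [-1.569, 0.002, -1.961]
force: [-0.6, 0.4, -0.5]
grip_width: 0.0513
```

Call:
drive_tool:
  steps: [45,0,0,10,0,45,0,0,20,0,45,0,0,25,0,48,0,0,15,0,50,0,0,3,0]

```text
clock: 13.28
position: [0.4838, 0.2177, 0.1007]
tool_rot: [-1.568, 0.004, -1.961]
force: [0.5, 0.4, -0.4]
grip_width: 0.0515
```

Call:
drive_tool:
  steps: [51.4,0,0,0,0,51.7,0,0,0,0,51.8,0,0,0,0,51.8,0,0,0,0,51.8,0,0,0,0]

```text
clock: 13.7
position: [0.4822, 0.217, 0.0963]
tool_rot: [-1.572, -0.001, -1.96]
force: [-0.5, 0.1, -1.6]
grip_width: 0.0525
```

```bash
python3 q.py
```

```text
13.7 [0.48215569 0.21697449 0.09628287] 0.0524504256680106 [-0.51656169  0.11359167 -1.58635744] [-0.0082611   0.00752546  0.00635036]
(208, 102, 150, 219)
```

Call:
drive_tool:
  steps: [51.8,0,0,0,0,51.9,0,0,0,0,51.9,0,0,0,0,51.9,0,0,0,0,51.9,0,0,0,0]

```text
clock: 14.17
position: [0.4825, 0.2172, 0.097]
tool_rot: [-1.571, 0.0, -1.96]
force: [0.5, -0.5, -0.9]
grip_width: 0.0521
```

```bash
python3 q.py
```

```text
14.1667 [0.48249793 0.21715981 0.09695776] 0.05207918079541656 [ 0.46117115 -0.49410403 -0.89713815] [0.00577857 0.03957385 0.00309971]
(208, 102, 150, 219)
```

Call:
drive_tool:
  steps: [51.95,0,0,0,0,51.95,0,0,0,0,51.95,0,0,0,0,51.95,0,0,0,0,51.95,0,0,0,0]

```text
clock: 14.63
position: [0.4825, 0.2172, 0.097]
tool_rot: [-1.571, 0.0, -1.96]
force: [0.1, -0.4, 0.1]
grip_width: 0.052
```

```bash
python3 q.py
```

```text
14.6333 [0.48253014 0.21721886 0.09699077] 0.05201976247389815 [ 0.06230073 -0.40691934  0.05063318] [-0.03922032 -0.04414593 -0.00972549]
(233, 232, 99, 120)
```

Call:
drive_tool:
  steps: [51.98,0,0,0,0,51.98,0,0,0,0,51.98,0,0,0,0,51.98,0,0,0,0,51.98,0,0,0,0]

```text
clock: 15.1
position: [0.4825, 0.2172, 0.097]
tool_rot: [-1.571, 0.0, -1.96]
force: [-1.1, 0.1, -0.4]
grip_width: 0.0524
```

```bash
python3 q.py
```

```text
15.1 [0.48251092 0.2171849  0.09696571] 0.05235016977660837 [-1.09222045  0.08410247 -0.41180583] [ 0.00567857  0.01863031 -0.01014057]
(238, 204, 90, 144)
```

```bash
python3 v.py p6.png
```

```text
(no output)
```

View pics/p6.png

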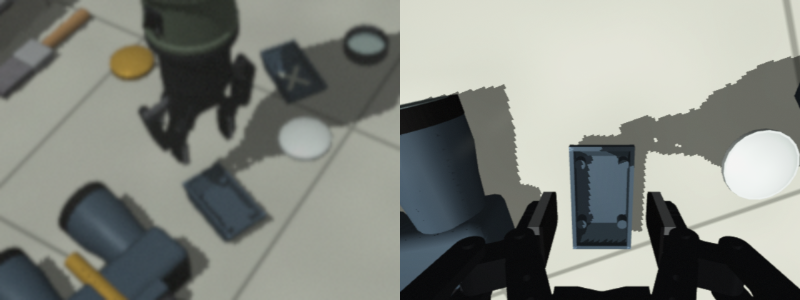

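Call:
drive_tool:
  steps: [80,0,0,30,0,85,0,-30,20,-5.5,85,-2,-35,0,-5.5,85,-2,-35,0,0,85,-2,-35,0,0]

```text
clock: 15.67
position: [0.4763, 0.081, 0.1473]
tool_rot: [-1.57, 0.001, -2.152]
force: [1.5, -0.2, 0.1]
grip_width: 0.085
```

Call:
drive_tool:
  steps: [85,-1,-35,0,0,85,0,-27,0,0,85,0,0,0,0,85,0,0,0,0,85,0,0,0,0]

```text
clock: 16.08
position: [0.4756, 0.0206, 0.147]
tool_rot: [-1.571, 0.0, -2.152]
force: [-0.0, 0.7, 0.8]
grip_width: 0.0851
```

```bash
sed -i 's/covers(g)/covers(g,.022)/' m.py; python3 m.py
python3 - <<'E'
import pickle
from h import *
g=pickle.load(open('g0.pkl','rb'))['top'];h=hsv(g)
# tray rim corners at z=.028 and centre
w=px2w(g,np.array([[582,283],[652,298],[636,391],[562,377]])*.7,.028)*1000;print(w[:,:2].round(),w.mean(0).round())
E
```

```text
16.1333 [475.6  21.  147. ] [ -90.     0.  -123.3] j7 [-0.3   0.44  0.16  2.08 -0.12  0.63 -2.2 ]
(479, 220, 52, 44, 67.6, array([ 61., 330.]))
(487, 9, 96, 51, -33.5, array([288., 179.]))
[[ 581. -366.]
 [ 557. -503.]
 [ 374. -468.]
 [ 394. -327.]] [ 476. -416.   28.]
```

Call:
drive_tool:
  steps: [85,11,-12,-30,0,85,0,0,-30,0,85,0,0,-30,0,85,0,0,-23,0,85,0,0,-12,0]

```text
clock: 16.55
position: [0.4854, 0.0094, 0.0193]
tool_rot: [-1.573, -0.001, -2.15]
force: [-1.1, -0.5, -0.2]
grip_width: 0.0851
```

Call:
drive_tool:
  steps: [45,0,0,0,0,45,0,0,0,0,45,0,0,0,0,45,0,0,0,0,45,0,0,0,0]
  grip_force: 40

```text
clock: 16.97
position: [0.4871, 0.0085, 0.023]
tool_rot: [-1.569, 0.001, -2.152]
force: [0.3, 0.8, -1.2]
grip_width: 0.0507
```

Call:
drive_tool:
  steps: [45,0,0,20,0,45,0,0,30,0,45,0,0,30,0,45,0,-20,10,6,45,0,-30,0,6]

```text
clock: 17.38
position: [0.4884, -0.0397, 0.1153]
tool_rot: [-1.566, 0.003, -1.934]
force: [1.4, -0.3, -2.7]
grip_width: 0.0512
```

```bash
python3 q.py
```

```text
17.3833 [ 0.48837826 -0.03968242  0.11529487] 0.0511786194744088 [ 1.37683247 -0.26370908 -2.6547413 ] [-0.03645792 -0.07212451 -0.02464778]
(211, 183, 146, 220)
(415, 0, 145, 127)
```

Call:
drive_tool:
  steps: [45,0,-35,0,5,45,0,-35,0,5,45,0,-35,0,0,45,0,-35,0,0,45,0,-35,0,0]

```text
clock: 17.85
position: [0.4863, -0.2186, 0.1126]
tool_rot: [-1.57, -0.0, -1.769]
force: [0.8, -0.0, -1.3]
grip_width: 0.0507
```

Call:
drive_tool:
  steps: [45,-1,-35,0,0,45,-1,-35,0,0,45,-1,-35,0,0,45,-1,-35,0,0,45,-1,-35,0,0]

```text
clock: 18.27
position: [0.4811, -0.3936, 0.1126]
tool_rot: [-1.57, -0.0, -1.769]
force: [1.1, 0.5, -1.3]
grip_width: 0.0509
```

Call:
drive_tool:
  steps: [45,0,-20,0,0,45,0,-2,0,0,45,0,0,0,0,45,0,0,0,0,45,0,0,0,0]

```text
clock: 18.68
position: [0.4819, -0.4125, 0.1122]
tool_rot: [-1.571, 0.001, -1.767]
force: [0.4, 0.5, -2.4]
grip_width: 0.051
```

```bash
python3 q.py; python3 -c "
from h import *
g=grab('wrist');t=grab('top');o=monitor.observe()['position']
print(np.degrees(monitor.observe()['tool_rot']))
c=w2px(t,o)[0].astype(int)
f=t['frame'][max(c[1]-75,0):c[1]+75,c[0]-100:c[0]+100]
cv2.imwrite('pics/p7.png',np.hstack([cv2.resize(f,(400,300)),cv2.resize(g['frame'],(400,300))])[:,:,::-1])"
```

```text
18.6833 [ 0.48194495 -0.41248509  0.11218856] 0.050964796863889626 [ 0.38257355  0.4920645  -2.41826368] [ 0.00744245 -0.01433964 -0.02436964]
(210, 183, 146, 220)
[-8.99922468e+01  9.75130430e-03 -1.01258744e+02]
```

View pics/p7.png

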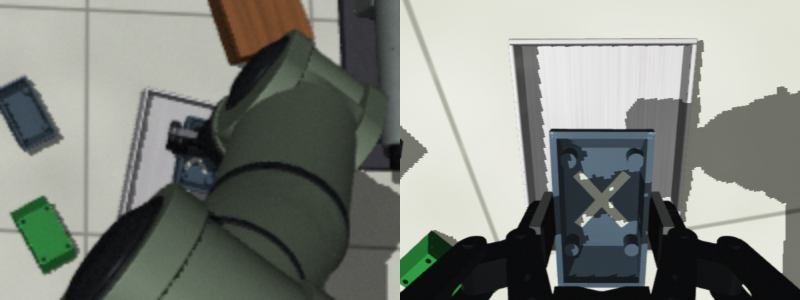

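Call:
drive_tool:
  steps: [45,0,0,-25,0,45,0,0,-25,0,45,0,0,-20,0,45,0,0,-10,0,45,0,0,-4,0]

```text
clock: 19.25
position: [0.4809, -0.4128, 0.0268]
tool_rot: [-1.573, 0.001, -1.768]
force: [-19.5, 18.4, 61.8]
grip_width: 0.0509
```

Call:
drive_tool:
  steps: [50,0,0,0,0,54,0,0,0,0,60,0,0,0,0,62,0,0,0,0,62,0,0,0,0]

```text
clock: 19.67
position: [0.4818, -0.414, 0.0285]
tool_rot: [-1.57, -0.0, -1.768]
force: [-0.4, -0.3, 0.3]
grip_width: 0.0615
```

Call:
drive_tool:
  steps: [62,0,0,10,0,62,0,0,25,0,62,0,0,35,0,62,0,0,35,0,62,0,0,35,0]

```text
clock: 20.08
position: [0.4812, -0.4138, 0.1704]
tool_rot: [-1.571, -0.0, -1.769]
force: [0.1, 0.4, 0.6]
grip_width: 0.0617
```

Call:
drive_tool:
  steps: [62,-25,-25,0,0,62,-30,-25,0,0,62,-30,-25,0,0,62,-30,-25,0,0,62,-30,-25,0,0]

```text
clock: 20.5
position: [0.3349, -0.5398, 0.1691]
tool_rot: [-1.57, -0.001, -1.768]
force: [0.2, -1.1, -0.1]
grip_width: 0.0617
```

Call:
drive_tool:
  steps: [62,-25,-25,0,0,62,-25,-25,0,0,62,0,-25,0,0,62,0,0,0,0,62,0,0,0,0]

```text
clock: 20.92
position: [0.2858, -0.6146, 0.1684]
tool_rot: [-1.571, -0.0, -1.77]
force: [0.0, 0.0, 0.2]
grip_width: 0.062
```

```bash
python3 -c "
from h import *
t=grab('top');print(monitor.observe()['clock'],monitor.observe()['position'])
for c in covers(t,.022): print(c)
cv2.imwrite('pics/p8.png',cv2.resize(t['frame'][120:320,60:500],(800,364),interpolation=2)[:,:,::-1])"
```

```text
20.9667 [ 0.2865559  -0.61361955  0.16833907]
(479, -414, 95, 55, -11.8, array([425., 235.]))
(457, 220, 74, 44, -22.3, array([198., 232.]))
(541, -194, 91, 54, 29.6, array([346., 210.]))
(506, 355, 138, 75, -10.5, array([152., 214.]))
(552, 460, 90, 57, -12.0, array([116., 193.]))
```

View pics/p8.png

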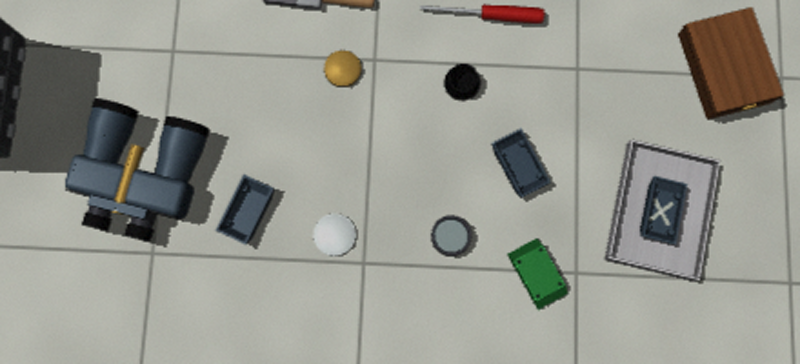

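```bash
python3 -c "
from h import *
print(workorder.job_done())"
```

```text
the job is handed in; nothing more can be done
None
```

I turned all three covers inside up, put the crossed one in the reject tray and handed the job in at about 21 s.

- **Turning over:** I gripped each cover near one end, lifted it, then loosened the grip until it swung down and fell onto its outside. The left-hand cover fell back outside up on the first try, so I did it again and the second try worked.
- **Final top picture:** The crossed cover lies inside up about 3 mm from the tray centre I had measured, with its long side along the tray. The two bare covers lie inside up on the tiles at about (541, −194) mm and (457, 220) mm. The second figure is rough, because only part of that cover was detected.
- **Other things on the bench:** By eye, the binocular, small round parts, green look-alike and tray look unmoved. I did not measure the shifts. The arm was parked clear of everything.
- **Hard contact:** When I set the crossed cover down in the tray, the wrist force read about 65–70 N in total (62 N of it upward). That is below the 120 N wrist limit. It came through the held cover, so I don't expect it to count against the 40 N limit on the arm or gripper body, but I could not confirm that.

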